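# Switch on the kitchen scale and zero it under the bowl

## Robot

A 6-joint arm with a two-finger parallel gripper is mounted at the origin on a cart in front of the work surface, level with it; the furniture and walls round the work are solid. World frame = base frame: x ahead of the robot, y to its left, z up, the work surface at z = 0. Lengths are in m, angles in degrees, forces in N, time in s.
With the tool pointing down it reaches from about 0.3 to 0.75 m from the base axis. Payload 8.5 kg.
Tool frame: the origin (TCP) lies midway between the tips of the shut fingers; the grasp point (between the pads) lies 19 mm behind it (env.hold_point_z is the distance from the TCP to the grasp point, in m); z points along the fingers, y is the line along which they close (so a half turn about z gives the same grasp; the last joint's range is limited). The gripper opens to 85 mm and grips with 20 to 120 N. Pads are 22 mm wide; open, the fingers measure 114 mm over their backs; the gripper's body (76 mm by 85 mm) begins 54 mm behind the grasp point. The pads swing forward as they close: fully open they stand 13 mm farther back than shut.
Start: joints at [56.19, 21.807, 74.336, -0, 83.858, -12.336], TCP at [0.201, 0.512, 0.231] pointing down, gripper open.
Joint ranges: [-178.18, 178.18], [-50.72, 133.34], [12.68, 142.11], [-81.47, 261.47], [9.98, 163.14], [-165.26, 165.26]. Speed limits (degrees/s): [136.94, 136.94, 180, 180, 180, 180].

## Interface

Orientations are given as a 3x3 rotation matrix whose columns are the frame's x, y, z axes.
In Python, from rig import observe, get_image, camera_info, env gives the robot as it stands.
- The arm moves only by the tool drive_tool, never from a script. Its arguments are lists of equal length, an entry for each row: "offset": the shift along the tool's x, y, z in units of 40 mm (1.0 is 40 mm), a list of three; "turn": the turn, a rotation vector about the tool's x, y, z in units of 6 degrees (1.0 is 6 degrees), a list of three; "hand": the opening, from 0 (shut) to 1 (fully open). A call has exactly 10 rows; each row shifts and turns the commanded pose from where the row before left it, along the tool's axes as they then stand; what a row does not reach is not made up. A row lasts 1/8 s, in which the tool goes at most 62.5 mm and 10.7 degrees, less where a joint would pass 70% of its speed; a pose out of reach is approached as far as the arm can. A call is refused whole if a number of a shift passes 1 or a number of a turn 1, either way. A call with a gripper value outside its range is refused whole. The fingers move at their own pace and stop on an object; "newtons" is the grip in N (left out, the last holds). Time passes only in rows, so rows that do not move let the fingers close, or fill a call up. It gives the time, the measured TCP pose, the force, the opening and the grip force at its end, in the units of the state.
- observe(): the state, without advancing time (a new reading comes with each control period).
- get_image(name): name is "scene" or "side" or "wrist"; returns the picture (480x640x3 uint8, blue, green, red); there is no depth.
- camera_info(name): a dict with "fx", "fy", "cx", "cy" (pixels), "world_to_cam" (4x4, takes a point from world to camera coordinates). Camera axes: x right, y down, z forward; pixel columns grow to the right and rows downward; lengths in m; the calibration is good to about 2 mm. A picture is of the moment at which its call begins: read the wrist's pose just before it. camera_info takes no time and is no camera call; for the wrist camera it gives the pose at the moment of the call.
- env.close_job(): hands the job in; it is judged then, once.
The state is a dict: "time_s": time; "q": joint angles; "qvel": joint speeds; "joint_efforts": joint torques, N m; "position": TCP position; "tool_rot": TCP orientation; "ft_force": force on the tool from outside, world axes, zero at the start; "wrist_torque": the same for the moment, N m; "grip_width": finger opening in m; "gripper_force": force on a finger pad.
Only numpy, scipy, OpenCV 4.12 (cv2) and the standard library are available. Lean on these libraries where they do the work, as an engineer would, in place of code of your own. Each camera call takes 0.05 s, during which the arm holds its last target. There are 200 camera calls.

## Task

Get the kitchen scale ready with the bowl standing on it: with the fingertips press the green button lightly to switch it on and let it come up again, then press the blue button lightly to zero it, and take the hand off the scale. Leave the orange button alone, and let the bowl and the two spice jars stand where they are; nothing is to be picked up.

Things in the scene. Friction and masses are not known exactly. Their poses are not given: they have to be found in the camera images.
- scale: White kitchen scale, 210 (its x) by 200 mm (its y), flat top 24 mm above the worktop; it does not shift. Origin: centre of its underside; x points away from the robot, yaw up to 0.35 rad either way. At the back a round platform; then a dark display; nearest the robot three buttons in a row along y, 60 mm apart, 72 mm to the robot's side of the centre, colours in any order.
- platform (a point): Centre of the top of the round steel platform, 28 mm above the worktop; the platform is 114 mm across.
- green_button: Green push button on the scale (switches the scale on): a round cap 26 mm across in a thin grey collar 33 mm across that stands 1 mm above the scale's top. Origin: centre of the button at the height of the scale's flat top; z up.
- green_button_top (a point): Centre of the top face of the green cap, 10 mm above the scale's flat top (34 mm above the worktop) while it is not pressed; it goes down with the cap.
- green_button_cap (a joint): How far the green cap is pressed down, m: 0 released, 0.008 at its stop. A spring brings it back. It takes about 1 N to start it, 2.5 N at 3 mm and 5 N at the stop; it counts as pressed from 3 mm, held for 0.1 s. Driving it onto its stop with over 20 N is too hard.
- blue_button: Blue push button on the scale (zeroes the scale): a round cap 26 mm across in a thin grey collar 33 mm across that stands 1 mm above the scale's top. Origin: centre of the button at the height of the scale's flat top; z up.
- blue_button_top (a point): Centre of the top face of the blue cap, 10 mm above the scale's flat top (34 mm above the worktop) while it is not pressed; it goes down with the cap.
- blue_button_cap (a joint): How far the blue cap is pressed down, m: 0 released, 0.008 at its stop. A spring brings it back. It takes about 1 N to start it, 2.5 N at 3 mm and 5 N at the stop; it counts as pressed from 3 mm, held for 0.1 s. Driving it onto its stop with over 20 N is too hard.
- orange_button: Orange push button on the scale (changes the units, to be left alone): a round cap 26 mm across in a thin grey collar 33 mm across that stands 1 mm above the scale's top. Origin: centre of the button at the height of the scale's flat top; z up.
- orange_button_top (a point): Centre of the top face of the orange cap, 10 mm above the scale's flat top (34 mm above the worktop) while it is not pressed; it goes down with the cap.
- orange_button_cap (a joint): How far the orange cap is pressed down, m: 0 released, 0.008 at its stop. A spring brings it back. It takes about 1 N to start it, 2.5 N at 3 mm and 5 N at the stop; it counts as pressed from 3 mm, held for 0.1 s. Driving it onto its stop with over 20 N is too hard.
- bowl: Small blue ceramic bowl, 100 mm across the rim, 48 mm high, about 0.2 kg, standing loose on the scale's platform, centred within about 6 mm; its rim is 76 mm above the worktop. Origin: centre of its underside.
- spice_curry: Glass spice jar with a yellow cap, 42 mm across, 108 mm high, loose on the worktop beside the scale (left or right). Origin: centre of its underside.
- spice_garlic: Glass spice jar with a pink cap, 42 mm across, 108 mm high, loose on the worktop on the other side of the scale. Origin: centre of its underside.
Mind the look-alikes: they are no part of the job. Leave any purple or red look-alike of the spice_garlic alone.

How it is judged (in metres and radians):
On the way, in this order (a step that is already met when the one before it is completed fails the run):
1. the fingers press the green button down by more than 3 mm (value of joint green_button_cap above 0.003 m and contact force between the fingers and green_button above 0.3 N), for 0.1 s.
2. the green button has come up again (value of joint each of green_button_cap, blue_button_cap below 0.0015 m), for 0.05 s.
3. the fingers press the blue button down by more than 3 mm (value of joint blue_button_cap above 0.003 m and contact force between the fingers and blue_button above 0.3 N), for 0.1 s.
At the end, for the whole second after the job is handed in: Green, then blue was pressed over 3 mm; now all three buttons are up (within 1.5 mm), the bowl is within 20 mm of the platform's centre, and bowl and jars are at rest, upright (0.1 rad), within 10 mm of where they began (all of step 2 and value of joint orange_button_cap below 0.0015 m and horizontal distance between bowl and platform below 0.02 m and distance of each of bowl, spice_curry, spice_garlic from where it was at the start of the episode below 0.01 m and angle between each of bowl, spice_curry, spice_garlic's own z axis and vertical below 0.1 rad and linear speed of each of bowl, spice_curry, spice_garlic below 0.02 m/s); the robot touches nothing.
It fails at once if the orange button is pressed (more than 2 mm) (value of joint orange_button_cap above 0.002 m).
It fails at once if the green and blue buttons are pressed together (value of joint each of green_button_cap, blue_button_cap above 0.003 m).
It fails at once if the fingers press on anything with more than 20 N (contact force between the fingers and anything else above 20 N).
It fails at once if the bowl is shifted, tipped or lifted (moved more than 10 mm or tilted more than 0.2 rad) (distance of bowl from where it was at the start of the episode above 0.01 m or angle between bowl's own z axis and vertical above 0.2 rad).
It fails at once if a spice jar is shifted, tipped or lifted (moved more than 10 mm or tilted more than 0.2 rad) (distance of any of spice_curry, spice_garlic from where it was at the start of the episode above 0.01 m or angle between any of spice_curry, spice_garlic's own z axis and vertical above 0.2 rad).
It also fails if it takes over 40 s, if anything falls off the work surface, if the arm or the gripper's body presses on something with over 40 N, if the wrist force passes 120 N, or if a joint passes its speed limit or range.

## Working session

There is one attempt and no reset: what is moved stays moved. The work goes in short steps, Python scripts to look and compute and a tool call to move; the robot and the scene stay as the last step left them, time stands still between calls to the robot, and variables do not carry over. Pictures are saved under pics/ and viewed, at most 10 in all, crops included, and the job is handed in when it is done.

Besides the shell and the picture viewer there is one more tool, called after "Call:" by a JSON object that holds its "name" and its "arguments", one argument or row to a line. drive_tool: Moves the arm, as the interface text tells. Its arguments: {"type":"object","properties":{"offset":{"type":"array"},"turn":{"type":"array"},"hand":{"type":"array"},"newtons":{"type":"number"}},"required":["offset","turn","hand"]}

```bash
mkdir -p pics; cat > h.py <<'E'
import numpy as np, cv2
from rig import observe, get_image, camera_info, env
def ray(ci,u,v,z):
    T=np.linalg.inv(ci["world_to_cam"]); d=T[:3,:3]@np.array([(u-ci["cx"])/ci["fx"],(v-ci["cy"])/ci["fy"],1.])
    o=T[:3,3]; return o+d*(z-o[2])/d[2]
E
python3 - <<'E'
from h import *
s=observe(); print(s["time_s"],s["position"],s["tool_rot"],s["ft_force"])
for n in("scene","side"):
    cv2.imwrite(f"pics/{n}.png",get_image(n))
E
```

```text
0.0 [0.20118195 0.51155972 0.2307165 ] [[-9.30570047e-01  3.66112955e-01 -8.31309142e-04]
 [ 3.66113749e-01  9.30569320e-01 -1.20948344e-03]
 [ 3.30783226e-04 -1.42986277e-03 -9.99998923e-01]] [0.79703676 0.01429735 0.48379653]
```

View pics/scene.png

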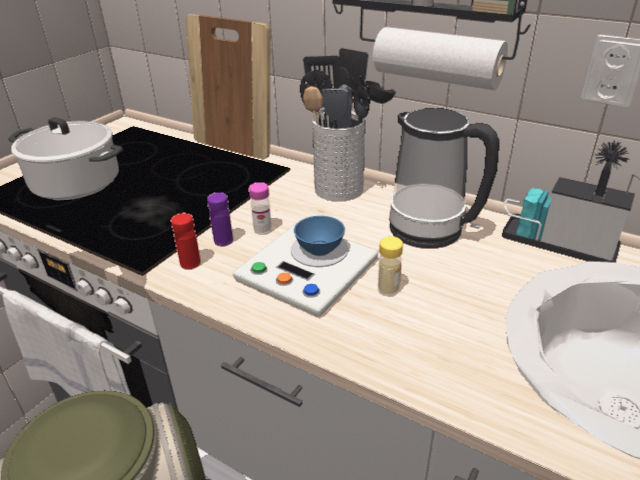

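View pics/side.png

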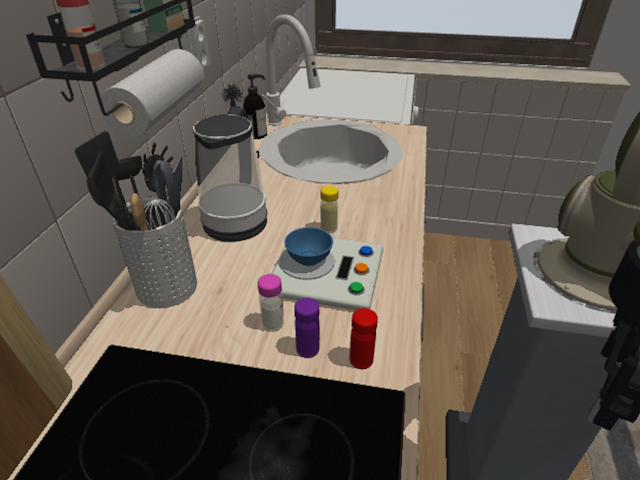

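The scene view shows the green cap at (259,267), orange at (284,278) and blue at (311,289). The pink-capped garlic jar is at (260,190), the yellow curry jar at (391,247), and the look-alikes are purple (219,200) and red (184,222). Side view: green (356,287), orange (361,268), blue (366,251).

```bash
cat >> h.py <<'E'
H={"green":(50,75),"orange":(6,16),"blue":(108,125)}
def caps(im,boxes):
    hsv=cv2.cvtColor(im,cv2.COLOR_BGR2HSV); r={}
    for k,(x0,y0,x1,y1) in boxes.items():
        m=cv2.inRange(hsv,(H[k][0],150,60),(H[k][1],255,255))[y0:y1,x0:x1]
        n,_,st,c=cv2.connectedComponentsWithStats(m)
        i=1+st[1:,4].argmax(); r[k]=(c[i][0]+x0,c[i][1]+y0,st[i,4])
    return r
E
python3 - <<'E'
from h import *
B={"scene":{"green":(245,255,275,280),"orange":(270,265,300,290),"blue":(298,278,328,300)},
"side":{"green":(340,275,372,300),"orange":(345,258,378,278),"blue":(350,240,382,262)}}
for n in B:
    ci=camera_info(n); r=caps(cv2.imread(f"pics/{n}.png"),B[n])
    P={k:ray(ci,u,v,.032) for k,(u,v,a) in r.items()}
    for k in r: print(n,k,np.round(r[k],1),P[k].round(4))
    d=P["green"]-P["blue"]; print(np.linalg.norm(d),"yaw",np.arctan2(-d[0],d[1]))
ci=camera_info("scene")
for k,u,v in(("curry",391,243),("pink",260,188),("purple",219,198),("red",184,219)): print(k,ray(ci,u,v,.108).round(3))
print("bowl",ray(ci,319,230,.076))
E
```

```text
Traceback (most recent call last):
  File "h.py", line 12, in caps
    i=1+st[1:,4].argmax(); r[k]=(c[i][0]+x0,c[i][1]+y0,st[i,4])
        ~~~~~~~~~~~~~~~^^
ValueError: attempt to get argmax of an empty sequence
```

```bash
sed -i 's/"orange":(6,16)/"orange":(3,20)/;s/"blue":(108,125)/"blue":(100,130)/;s/"green":(50,75)/"green":(45,85)/;s/,150,60)/,120,50)/' h.py
cat > m.py <<'E'
from h import *
B={"scene":{"green":(245,255,275,280),"orange":(270,265,300,290),"blue":(298,278,328,300)},
"side":{"green":(340,275,372,300),"orange":(345,258,378,278),"blue":(350,240,382,262)}}
for n in B:
    im=cv2.imread(f"pics/{n}.png"); hsv=cv2.cvtColor(im,cv2.COLOR_BGR2HSV)
    for k,b in B[n].items(): print(k,hsv[(b[1]+b[3])//2,(b[0]+b[2])//2])
    ci=camera_info(n); r=caps(im,B[n])
    P={k:ray(ci,u,v,.032) for k,(u,v,a) in r.items()}
    for k in r: print(n,k,np.round(r[k],1),P[k].round(4))
    d=P["green"]-P["blue"]; print(np.linalg.norm(d),"yaw",np.arctan2(-d[0],d[1]))
ci=camera_info("scene")
for k,u,v in(("curry",391,243),("pink",260,188),("purple",219,198),("red",184,219)): print(k,ray(ci,u,v,.108).round(3))
print("bowl",ray(ci,319,230,.076))
E
python3 m.py
```

```text
green [ 67 139 194]
orange [ 12 173 247]
blue [110 187 218]
scene green [258.3 267.1  99. ] [0.4794 0.1677 0.032 ]
scene orange [283.8 277.9 125. ] [0.4764 0.1082 0.032 ]
scene blue [310.7 289.1 128. ] [0.474  0.0491 0.032 ]
0.11868516283236824 yaw -0.0449157923566143
green [ 70 214 143]
orange [ 15 255 207]
blue [108 219 175]
side green [356.  287.3 112. ] [0.4831 0.1762 0.032 ]
side orange [361.  267.8 106. ] [0.4807 0.1163 0.032 ]
side blue [365.7 250.2  88. ] [0.4778 0.0566 0.032 ]
0.1196633347598279 yaw -0.04397023519162829
curry [ 0.571 -0.056  0.108]
pink [0.617 0.259 0.108]
purple [0.545 0.305 0.108]
red [0.452 0.312 0.108]
bowl [0.58561272 0.09917363 0.076     ]
```

Call:
{"name": "drive_tool", "arguments": {
  "offset": [
    [-0.9,-0.5,0],
    [-0.9,-0.5,0],
    [-0.9,-0.5,0],
    [-0.9,-0.5,0],
    [-0.9,-0.5,0],
    [-0.9,-0.5,0.2],
    [-0.9,-0.5,0.3],
    [-0.9,-0.5,0.3],
    [-0.9,-0.5,0.3],
    [-0.9,-0.5,0.3]
  ],
  "turn": [
    [0,0,0],
    [0,0,0],
    [0,0,0],
    [0,0,0],
    [0,0,0],
    [0,0,0],
    [0,0,0],
    [0,0,0],
    [0,0,0],
    [0,0,0]
  ],
  "hand": [0,0,0,0,0,0,0,0,0,0]
}}

```text
time_s: 1.35
position: [0.4637, 0.1927, 0.1747]
tool_rot: [[-0.931, 0.366, -0.001], [0.366, 0.931, -0.0], [0.0, -0.0, -1.0]]
ft_force: [0.1, 0.0, -0.4]
grip_width: 0.0
gripper_force: 0.0
```

```bash
python3 - <<'E'
from h import *
s=observe(); print(s["time_s"],s["position"],s["tool_rot"].round(3) if hasattr(s["tool_rot"],'round') else s["tool_rot"],s["ft_force"],s["grip_width"])
ci=camera_info("wrist"); im=get_image("wrist"); cv2.imwrite("pics/w1.png",im)
np.save("w1.npy",ci["world_to_cam"])
for p in((.481,.172,.034),(.4785,.112,.034),(.476,.053,.034)):
    c=np.array(ci["world_to_cam"])@[*p,1]; print(ci["fx"]*c[0]/c[2]+ci["cx"],ci["fy"]*c[1]/c[2]+ci["cy"])
r=caps(im,{k:(0,0,640,480) for k in H})
for k,(u,v,a) in r.items(): print(k,u,v,a,ray(ci,u,v,.034))
E
```

```text
1.35 [0.46374246 0.19272887 0.17471978] [[-0.931  0.366 -0.001]
 [ 0.366  0.931 -0.   ]
 [ 0.    -0.    -1.   ]] [ 0.10796616  0.02713679 -0.3947488 ] 7.135516147015316e-06
301.2411145283651 256.5411250308066
233.42037866814616 278.8085487524059
169.1047687905725 299.8758089711916
green 302.6889400921659 260.4815668202765 434 [0.48459982 0.17181732 0.034     ]
orange 453.06232294617564 157.0151085930123 1059 [0.44933817 0.30870883 0.034     ]
blue 172.64072847682118 300.75 604 [0.47782047 0.05540776 0.034     ]
```

View pics/w1.png

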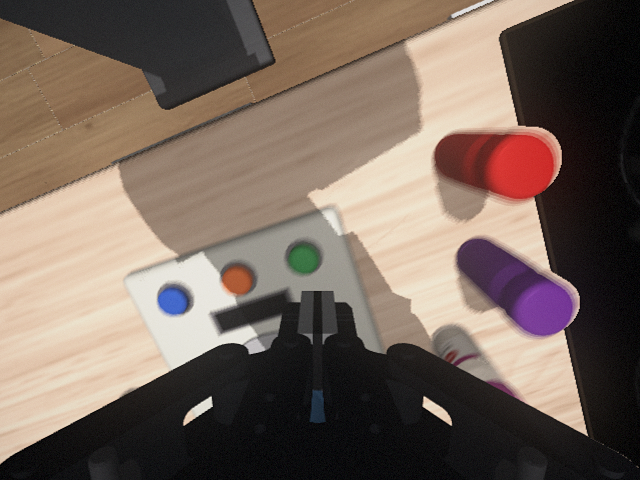

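The wrist view shows green at (304,257), orange at (238,279), blue at (173,300) and the fingertips at (317,300). That agrees with the other two views: green ≈ (0.483,0.172), blue ≈ (0.477,0.055).

Call:
{"name": "drive_tool", "arguments": {
  "offset": [
    [-0.33,-0.16,0.1],
    [-0.3,-0.15,0.4],
    [0,0,0.5],
    [0,0,0.5],
    [0,0,0.5],
    [0,0,0.5],
    [0,0,0.4],
    [0,0,0.3],
    [0,0,0],
    [0,0,0]
  ],
  "turn": [
    [0,0,0],
    [0,0,0],
    [0,0,0],
    [0,0,0],
    [0,0,0],
    [0,0,0],
    [0,0,0],
    [0,0,0],
    [0,0,0],
    [0,0,0]
  ],
  "hand": [0,0,0,0,0,0,0,0,0,0]
}}

```text
time_s: 2.65
position: [0.4823, 0.1732, 0.0477]
tool_rot: [[-0.931, 0.366, 0.001], [0.366, 0.931, 0.0], [-0.001, 0.0, -1.0]]
ft_force: [0.0, 0.3, -0.6]
grip_width: 0.0002
gripper_force: 0.0
```

```bash
python3 - <<'E'
from h import *
im=get_image("wrist"); cv2.imwrite("pics/w2.png",im[150:450,150:500])
E
```

```text
(no output)
```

View pics/w2.png

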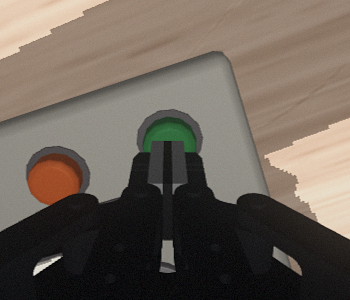

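The close crop shows the fingertips over the green cap, with the cap around crop (170,138) and orange well clear at (55,178). Pressing green.

Call:
{"name": "drive_tool", "arguments": {
  "offset": [
    [0,0,0.2],
    [0,0,0.08],
    [0,0,0.06],
    [0,0,0.06],
    [0,0,0.04],
    [0,0,0],
    [0,0,0],
    [0,0,0],
    [0,0,0],
    [0,0,0]
  ],
  "turn": [
    [0,0,0],
    [0,0,0],
    [0,0,0],
    [0,0,0],
    [0,0,0],
    [0,0,0],
    [0,0,0],
    [0,0,0],
    [0,0,0],
    [0,0,0]
  ],
  "hand": [0,0,0,0,0,0,0,0,0,0]
}}

```text
time_s: 3.95
position: [0.482, 0.1731, 0.0297]
tool_rot: [[-0.931, 0.366, -0.0], [0.366, 0.931, -0.0], [0.0, -0.0, -1.0]]
ft_force: [-1.7, -0.7, 3.4]
grip_width: 0.0
gripper_force: 1.5
```

Call:
{"name": "drive_tool", "arguments": {
  "offset": [
    [0,0,-0.4],
    [0,0,-0.6],
    [-0.2,-0.55,0],
    [-0.3,-0.9,0],
    [-0.3,-0.9,0],
    [-0.16,-0.44,0],
    [0,0,0],
    [0,0,0.4],
    [0,0,0.2],
    [0,0,0]
  ],
  "turn": [
    [0,0,0],
    [0,0,0],
    [0,0,0],
    [0,0,0],
    [0,0,0],
    [0,0,0],
    [0,0,0],
    [0,0,0],
    [0,0,0],
    [0,0,0]
  ],
  "hand": [0,0,0,0,0,0,0,0,0,0]
}}

```text
time_s: 5.2
position: [0.4767, 0.0558, 0.0453]
tool_rot: [[-0.931, 0.365, -0.001], [0.365, 0.931, 0.0], [0.001, -0.0, -1.0]]
ft_force: [0.3, -0.5, -0.9]
grip_width: 0.0001
gripper_force: 0.0
```

```bash
python3 - <<'E'
from h import *
im=get_image("wrist"); cv2.imwrite("pics/w3.png",im[150:450,150:500])
E
```

```text
(no output)
```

View pics/w3.png

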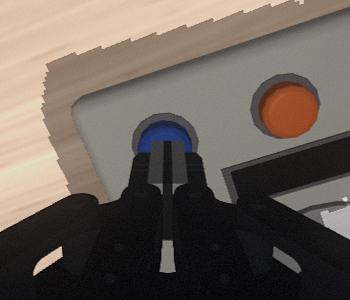

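The fingertips are over the blue cap at crop (165,140), and orange is clear at (288,108). Pressing blue, to the same depth as green.

Call:
{"name": "drive_tool", "arguments": {
  "offset": [
    [0,0,0.16],
    [0,0,0.08],
    [0,0,0.06],
    [0,0,0.06],
    [0,0,0.04],
    [0,0,0],
    [0,0,0],
    [0,0,0],
    [0,0,0],
    [0,0,0]
  ],
  "turn": [
    [0,0,0],
    [0,0,0],
    [0,0,0],
    [0,0,0],
    [0,0,0],
    [0,0,0],
    [0,0,0],
    [0,0,0],
    [0,0,0],
    [0,0,0]
  ],
  "hand": [0,0,0,0,0,0,0,0,0,0]
}}

```text
time_s: 6.5
position: [0.4769, 0.0552, 0.0298]
tool_rot: [[-0.931, 0.366, 0.0], [0.366, 0.931, 0.0], [-0.0, 0.0, -1.0]]
ft_force: [-1.0, -0.2, 2.6]
grip_width: -0.0002
gripper_force: 1.5
```

Call:
{"name": "drive_tool", "arguments": {
  "offset": [
    [0,0,-0.4],
    [0,0,-0.8],
    [0,0,-0.9],
    [0,0,-0.9],
    [0,0,-0.5],
    [0,0,0],
    [0,0,0],
    [0,0,0],
    [0,0,0],
    [0,0,0]
  ],
  "turn": [
    [0,0,0],
    [0,0,0],
    [0,0,0],
    [0,0,0],
    [0,0,0],
    [0,0,0],
    [0,0,0],
    [0,0,0],
    [0,0,0],
    [0,0,0]
  ],
  "hand": [0,0,0,0,0,0,0,0,0,0]
}}

```text
time_s: 7.75
position: [0.4769, 0.0552, 0.1694]
tool_rot: [[-0.931, 0.366, -0.001], [0.366, 0.931, 0.0], [0.001, -0.0, -1.0]]
ft_force: [-0.1, 0.2, -0.8]
grip_width: -0.0
gripper_force: 0.0
```

```bash
python3 - <<'E'
from h import *
cv2.imwrite("pics/w4.png",get_image("side"))
E
```

```text
(no output)
```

View pics/w4.png

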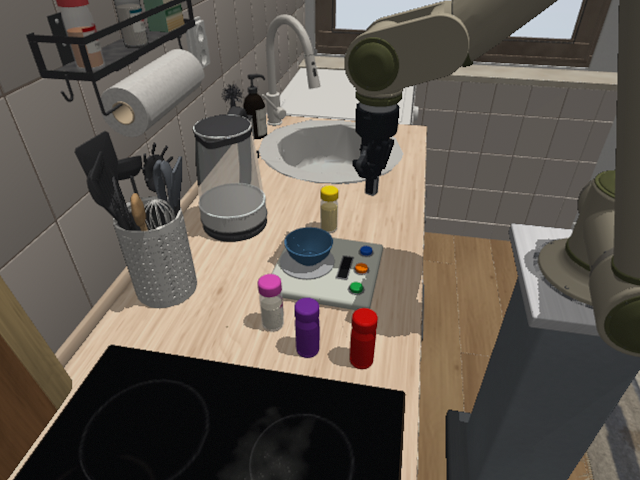

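The hand is clear, the buttons are up at (356,287), (361,268) and (366,251), and the bowl and jars are where they were.

```bash
python3 -c "
from rig import env
print(env.close_job())"
```

```text
the job is handed in; nothing more can be done
None
```

I pressed green and then blue lightly (about 4 mm and 4 N each, judging by tool height and wrist force), lifted the hand clear, and handed the job in at about 8 s; the last picture showed all three buttons up and the bowl and jars in place, and no verdict came back.

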